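# Put the canister back in its rack and screw its cap shut

## Robot

A 6-joint arm with a two-finger parallel gripper is mounted at the origin on a cart in front of the work surface, level with it; the furniture and walls round the work are solid. World frame = base frame: x ahead of the robot, y to its left, z up, the work surface at z = 0. Lengths are in m, angles in rad, forces in N, time in s.
With the tool pointing down it reaches from about 0.4 to 0.825 m from the base axis. Payload 7 kg.
Tool frame: the origin (TCP) lies on the front face of the gripper's body, between the roots of the fingers; the fingertips stand 66 mm ahead of it and the grasp point (between the pads) lies 47 mm ahead of it; z points along the fingers, y is the direction in which the jaws open and shut (so a half turn about z gives the same grasp; the last joint's range is limited). The gripper opens to 88 mm and grips with 3 to 60 N. Pads are 19 mm wide; open, the fingers measure 130 mm over their backs; the gripper's body (78 mm by 193 mm) begins 47 mm behind the grasp point.
Start: joints at [1.562, 0.359, 0.012, 0, -1.224, -0.288], TCP at [0.197, 0.645, 0.292] pointing down, gripper open.
Joint ranges: [-3.07, 3.07], [-1.43, 2.12], [-1.02, 1.25], [-3.03, 1.67], [-3.05, -0], [-3.03, 3.03]. Speed limits (rad/s): [2.39, 2.39, 3.01, 3.14, 3.14, 3.14].

## Interface

Orientations are given as a rotation vector (axis times angle).
In Python, from rig import bot gives the robot as it stands.
- The arm moves only by the tool jog_arm, never from a script. Its argument "commands" is a list of rows, each a list of 3 entries, a list of its own where there are three numbers: the turn, a rotation vector about the tool's x, y, z in rad, then the shift along the tool's x, y, z in m, then the gripper command: -1 is shut, 1 is fully open, values between are in proportion. A call has 1 to 10 rows; each row shifts and turns the commanded pose from where the row before left it, along the tool's axes as they then stand; what a row does not reach is not made up. A row lasts 1/12 s, in which the tool goes at most 41.7 mm and 7.16 degrees, less where a joint would pass 70% of its speed; a pose out of reach is approached as far as the arm can. A call is refused whole if a number of a shift passes 0.0417 or a number of a turn 0.125, either way. A call with a gripper value outside its range is refused whole. The fingers move at their own pace and stop on an object; "force" is the grip in N (left out, the last holds). Time passes only in rows, so rows that do not move let the fingers close. It gives the time, the measured TCP pose, the force and the opening at its end, in the units of the state.
- bot.get_state(): the state, without advancing time (a new reading comes with each control period).
- bot.camera(name): name is "scene" or "top"; returns a dict with "pixels" (384x512x3 uint8, blue, green, red), "z_map" (384x512 float32, m along the optical axis (not along the pixel's ray), 0 where there is no reading), "fovy" (degrees; the focal length in pixels is half the picture's height over the tangent of half this angle, whatever the lens; pixels are square), "cx", "cy" (the principal point, pixels), "rvec" (rotation vector, rad) and "tvec" (3), from world to camera coordinates, as OpenCV has them. Camera axes: x right, y down, z forward; pixel columns grow to the right and rows downward; lengths in m; the calibration is good to about 2 mm. A picture is of the moment at which its call begins.
- bot.hand_in(): hands the job in, once; it reports no verdict.
The state is a dict: "clock": time; "q": joint angles; "qd": joint speeds; "joint_efforts": joint torques, N m; "position": TCP position; "tcp_rot": TCP orientation; "wrist_force": force on the tool from outside, world axes, zero at the start; "torque": the same for the moment, N m; "width": finger opening in m.
Only numpy, scipy, OpenCV 4.12 (cv2) and the standard library are available. Lean on these libraries where they do the work, as an engineer would, in place of code of your own. Each camera call takes 0.05 s, during which the arm holds its last target.

## Task

Put the square white canister, upright, into the empty wide bay of the dark wooden rack, setting it down (not dropping it) fully on the rack's floor, and let it go with its cap still unscrewed. Then, with the rack keeping the canister from turning, screw the cap fully shut, clockwise as far as it goes; it needs more than one twist. Leave the canister standing in the bay, never tip it, and leave the spice jar, the steel cup and the peeler where they are.

Things in the scene. Friction and masses are not known exactly. Their poses are not given: they have to be found in the camera images.
- jar: Square white ceramic canister with a steel screw cap, loose, upright, about 0.5 kg. Body 62 x 62 mm with flat vertical sides from the base to 81 mm up (rounded into the shoulder at 86 mm); the cap sits on top, 130 mm overall; nothing sticks out beyond the 62 mm square. Origin: centre of the underside; z up, x and y square to the flat sides. A small white lug (8 mm) stands on the shoulder at the middle of the +x edge: it marks where the cap's tab stands when shut.
- cap_grip (a point): Point on the screw cap's axis, on its grip bar 130 mm above the canister's underside (the bar's very top). The cap is a steel disc, 50 mm across, from 94 to 106 mm above the underside, with an upright grip bar 50 mm long, 14 mm thick and 24 mm high on it (106 to 130 mm). x runs along the bar toward the small tab (8 mm) on the disc's rim; z up. The axes turn with the cap.
- jar_cap (a joint): Angle of the screw cap relative to the canister, rad: 0 fully shut at a hard stop (tab over the canister's lug), growing as it is unscrewed counterclockwise seen from above, hard stop at 2.9. It turns stiffly (about 0.2 N m), stays where it is left and neither rises nor comes off. It is stiff enough that the canister standing free would turn with it.
- rack: Low rack of dark wood, fixed to the worktop, 180 mm long (y) and 102 mm deep (x). Origin: centre of its underside; -x is its front. Floor 10 mm above the worktop. Upright wooden blocks 45 mm high (above the worktop) bound the two bays on their +y and -y sides; a back rail 30 mm high and a front lip 18 mm high close them at the back and front. Wide bay (empty) on the +y half, narrow bay (spice jar) on the -y half, with a 26 mm block between them.
- bay (a point): Centre of the wide bay's floor (x 0, y +31, z +10 mm from the rack's origin). Axes as the rack's. Inside, the bay is 70 mm wide along y and 78 mm along x, so the canister has 4 mm of play at either side and 8 mm at front and back; it may stand in any of its four square orientations.
- spice_jar: Spice jar, 39 mm in diameter and 93 mm tall, standing loose in the rack's narrow bay (centre x 0, y -54 mm from the rack's origin). Origin: centre of its underside. To be left alone.
- cup: Steel cup 68 mm in diameter, 74 mm tall, standing loose and upside down on the worktop. Origin: centre of its underside. To be left alone.
- peeler: Vegetable peeler, 170 x 25 x 18 mm, lying loose on the worktop. Origin: centre of its underside, x along it. To be left alone.

How it is judged:
On the way:
1. the canister stands released on the floor of the wide bay, its cap still unscrewed by more than 1 rad (distance between jar and bay below 0.013 m and z of jar in the frame of bay below 0.004 m and angle between jar's own z axis and vertical below 0.07 rad and contact force between the fingers and jar below 0.1 N and value of joint jar_cap above 1 rad), for 0.2 s.
At the end, for the whole second after the job is handed in: The canister stands upright (within 0.07 rad), at rest, within 13 mm of the middle of the wide bay's floor and at most 4 mm above it; its cap is shut (under 0.12 rad); spice jar, cup and peeler are within 25 mm of their starts, the spice jar upright (0.15 rad) (distance between jar and bay below 0.013 m and z of jar in the frame of bay below 0.004 m and angle between jar's own z axis and vertical below 0.07 rad and value of joint jar_cap below 0.12 rad and linear speed of jar below 0.02 m/s and distance of each of spice_jar, cup, peeler from where it was at the start of the episode below 0.025 m and angle between spice_jar's own z axis and vertical below 0.15 rad); the robot touches nothing.
It fails at once if the canister is tipped more than 0.5 rad (angle between jar's own z axis and vertical above 0.5 rad).
It fails at once if the canister is dropped: let go with its underside more than 15 mm above the rack's floor (contact force between the fingers and jar below 0.05 N and height (world z) of jar above 0.025 m).
It fails at once if the spice jar, cup or peeler is moved more than 40 mm (distance of any of spice_jar, cup, peeler from where it was at the start of the episode above 0.04 m).
It also fails if it takes over 61 s, if anything falls off the work surface, if the arm or the gripper's body presses on something with over 40 N, if the wrist force passes 120 N, or if a joint passes its speed limit or range.

## Working session

There is one attempt and no reset: what is moved stays moved. The work goes in short steps, Python scripts to look and compute and a tool call to move; the robot and the scene stay as the last step left them, time stands still between calls to the robot, and variables do not carry over. Pictures are saved under pics/ and viewed, and the job is handed in when it is done.

Besides the shell and the picture viewer there is one more tool, called as a command line: name --argument value ..., lists and objects as JSON in quotes. jog_arm: Moves the arm, as the interface text tells. Its arguments: {"type":"object","properties":{"commands":{"type":"array","items":{"type":"array"}},"force":{"type":"number"}},"required":["commands"]}

```bash
ls; mkdir -p pics; cat > h.py <<'E'
import numpy as np,cv2
from rig import bot
def cam(n,save=None):
    c=bot.camera(n)
    if save: cv2.imwrite('pics/'+save,c['pixels'])
    np.savez('/tmp/'+n+'.npz',**c)
    return c
def load(n): return dict(np.load('/tmp/'+n+'.npz'))
def K(c):
    f=192/np.tan(np.radians(float(c['fovy']))/2)
    return f
def cloud(c):
    f=K(c);z=c['z_map'];v,u=np.mgrid[0:384,0:512]
    P=np.stack([(u-c['cx'])*z/f,(v-c['cy'])*z/f,z],-1)
    R,_=cv2.Rodrigues(np.array(c['rvec'],float).reshape(3))
    return (P-np.array(c['tvec']).reshape(3))@R
def ray(c,u,v,zw):
    f=K(c);R,_=cv2.Rodrigues(np.array(c['rvec'],float).reshape(3))
    d=np.array([(u-c['cx'])/f,(v-c['cy'])/f,1])@R
    o=-np.array(c['tvec']).reshape(3)@R
    return o+d*(zw-o[2])/d[2]
E
python3 - <<'E'
from h import *
print(bot.get_state())
for n in('scene','top'):
    c=cam(n,n+'0.png'); print(n,c['fovy'],c['cx'],c['cy'],c['rvec'],c['tvec'])
E
```

```text
pics
{'clock': 0.0, 'q': array([ 1.56211922e+00,  3.59404839e-01,  1.10653889e-02, -3.66192304e-04,
       -1.22411697e+00, -2.88093002e-01]), 'qd': array([ 0.00072881,  0.0020021 , -0.0007519 ,  0.00091454,  0.00104655,
       -0.0024595 ]), 'joint_efforts': array([-1.34668764e-03, -5.82711196e+01,  2.93064219e+01,  6.99761957e+00,
        7.26358965e-03, -1.56433121e-04]), 'position': array([0.19729751, 0.6451193 , 0.29121095]), 'tcp_rot': array([ 3.10536785e+00, -4.64400108e-01, -1.72340062e-04]), 'wrist_force': array([-0.40463314,  0.44106174,  0.27413395]), 'torque': array([-0.01396411,  0.02851818,  0.00745773]), 'width': 0.08752675552828199}
scene 50.14415815243626 255.19958768083518 189.04635598977407 [ 1.93350506 -0.80855922  0.50849249] [-0.39395611  0.23783092  0.5660227 ]
top 51.27998288062939 263.45367529162183 195.08578980225087 [ 2.14730531 -2.05601279  0.22133816] [-0.04638926  0.54158571  0.86106694]
```

View pics/scene0.png

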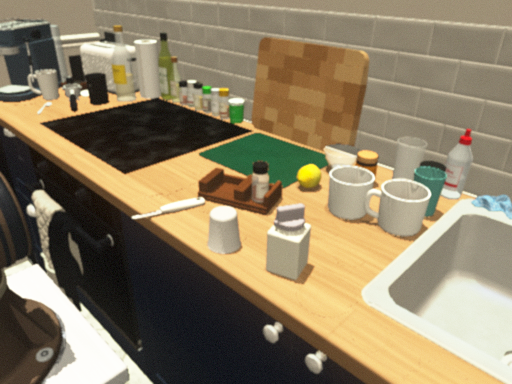

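View pics/top0.png

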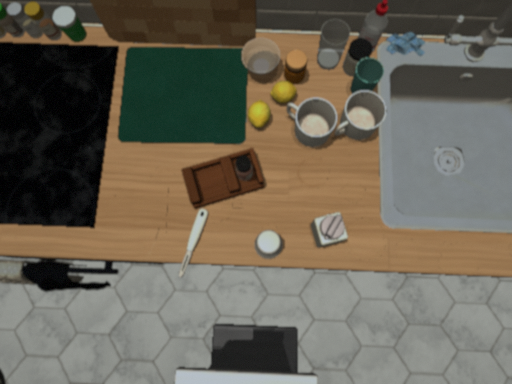

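The scene picture shows the canister at about (288,245) and the rack at (240,190). In the top picture the canister is at (330,229), the rack at (223,178), the cup at (269,243) and the peeler at (194,242). Next I'll enlarge these and use depth.

```bash
python3 - <<'E'
from h import *
c=load('top');im=c['pixels']
cv2.imwrite('pics/t_jar.png',cv2.resize(im[205:255,305:355],None,fx=10,fy=10,interpolation=cv2.INTER_CUBIC))
cv2.imwrite('pics/t_rack.png',cv2.resize(im[140:215,175:275],None,fx=7,fy=7,interpolation=cv2.INTER_CUBIC))
s=load('scene')['pixels']
cv2.imwrite('pics/s_jar.png',cv2.resize(s[195:285,255:325],None,fx=6,fy=6,interpolation=cv2.INTER_CUBIC))
P=cloud(c);Q=cloud(load('scene'))
for (u,v) in [(330,229),(200,188),(194,230),(269,243),(223,200),(150,200)]: print(u,v,P[v,u])
for n,Z in(('top',P),('scene',Q)):
    # jar region points
    m=(abs(Z[...,1]- P[229,330,1])<.07)&(abs(Z[...,0]-P[229,330,0])<.07)
    for lo,hi in((.02,.075),(.08,.092),(.096,.108),(.122,.136)):
        k=m&(Z[...,2]>lo)&(Z[...,2]<hi); p=Z[k][:,:2].astype(np.float32)
        if len(p)>5: print(n,lo,hi,len(p),p.mean(0),cv2.minAreaRect(p),np.median(Z[k][:,2]))
E
```

```text
330 229 [ 0.4610598  -0.1650617   0.13096186]
200 188 [0.56545301 0.13350001 0.00832221]
194 230 [0.46166429 0.13927013 0.01093604]
269 243 [ 0.43221084 -0.03998916  0.07451198]
223 200 [0.53795136 0.07535905 0.0084781 ]
150 200 [0.53159532 0.2544201  0.00200623]
top 0.02 0.075 133 [ 0.4537486  -0.15466595] ((0.4509355127811432, -0.1627463549375534), (0.08176679164171219, 0.039455704391002655), 60.34346389770508) 0.04810890234931305
top 0.08 0.092 298 [ 0.4633928  -0.16806182] ((0.46965134143829346, -0.17404133081436157), (0.061911504715681076, 0.06266064941883087), 17.78875160217285) 0.0853895620118595
top 0.096 0.108 265 [ 0.4681148  -0.17124446] ((0.46953651309013367, -0.17356827855110168), (0.05160268023610115, 0.05142754316329956), 23.7198486328125) 0.10544441110162109
top 0.122 0.136 158 [ 0.46882084 -0.17311296] ((0.4693455994129181, -0.17372547090053558), (0.01406844612210989, 0.04938659071922302), 61.97943115234375) 0.12975670119434857
scene 0.02 0.075 1072 [ 0.44978005 -0.19000137] ((0.45885950326919556, -0.193094402551651), (0.04389708489179611, 0.08321227878332138), 59.244266510009766) 0.04804444546570885
scene 0.08 0.092 418 [ 0.4561759  -0.18735725] ((0.4692891836166382, -0.17605376243591309), (0.062223874032497406, 0.060821712017059326), 15.985861778259277) 0.08460442107002322
scene 0.096 0.108 311 [ 0.45921233 -0.18481717] ((0.46152421832084656, -0.18063634634017944), (0.03351409733295441, 0.05273295193910599), 35.5317268371582) 0.10386334127177001
scene 0.122 0.136 187 [ 0.4667437 -0.1770162] ((0.4677911400794983, -0.17634938657283783), (0.01488722674548626, 0.04858490824699402), 63.76081848144531) 0.12741330301117074
```

View pics/t_jar.png

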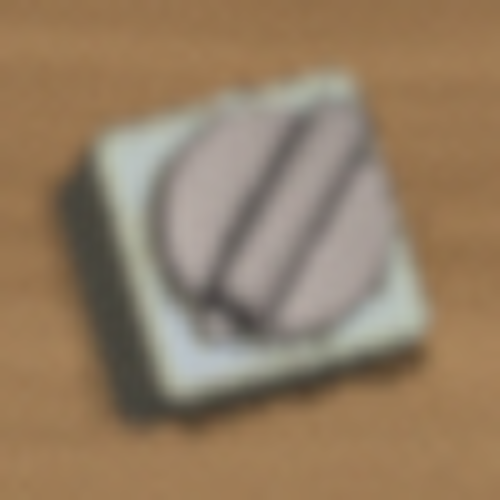

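View pics/t_rack.png

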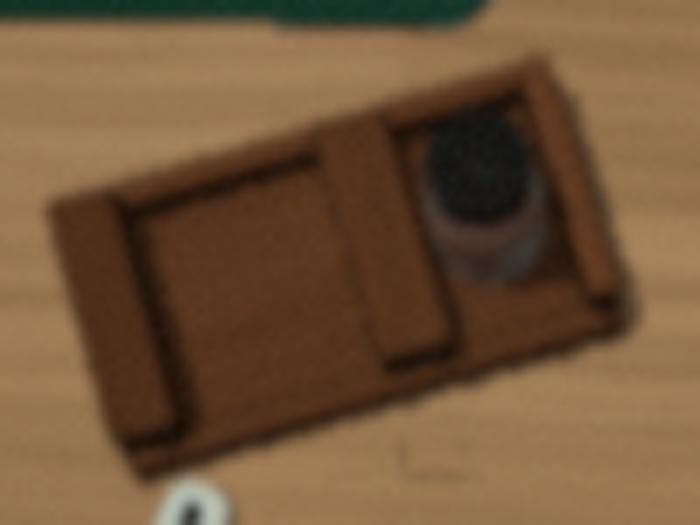

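View pics/s_jar.png

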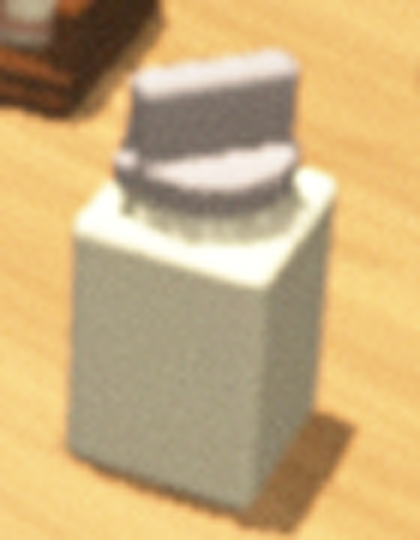

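```bash
python3 - <<'E'
from h import *
for n in('top','scene'):
    Z=cloud(load(n))
    m=(abs(Z[...,1]-.075)<.14)&(abs(Z[...,0]-.575)<.11)
    for lo,hi in((.004,.13),(.006,.013),(.014,.021),(.027,.033),(.04,.05),(.085,.115)):
        k=m&(Z[...,2]>lo)&(Z[...,2]<hi)
        if lo<.05: k&=(Z[...,2]<.05)
        nc,lab,st,ce=cv2.connectedComponentsWithStats(k.astype(np.uint8))
        for i in range(1,nc):
            if st[i,4]>40:
                p=Z[lab==i][:,:2].astype(np.float32)
                r=cv2.minAreaRect(p); print(n,lo,len(p),np.round(r[0],4),np.round(r[1],4),round(r[2],1),'z',np.round(np.median(Z[lab==i][:,2]),4))
E
```

```text
top 0.004 83 [0.6819 0.166 ] [0.0062 0.0965] 0.3 z 0.0072
top 0.004 2886 [0.5928 0.082 ] [0.1124 0.1867] 19.8 z 0.018
top 0.004 207 [0.4886 0.1265] [0.0245 0.0532] 74.3 z 0.0126
top 0.006 68 [0.6823 0.1654] [0.0059 0.0954] 0.8 z 0.0076
top 0.006 44 [0.6217 0.0547] [0.0425 0.0123] 3.9 z 0.0097
top 0.006 831 [0.5817 0.1078] [0.0776 0.0695] 19.6 z 0.01
top 0.006 169 [0.5946 0.0213] [0.0429 0.0484] 21.0 z 0.0101
top 0.006 57 [0.5594 0.0189] [0.0037 0.0887] 19.7 z 0.0092
top 0.006 49 [0.5289 0.1037] [0.0033 0.0807] 20.0 z 0.0085
top 0.006 108 [0.4914 0.1256] [0.0245 0.0451] 73.5 z 0.011
top 0.014 265 [0.5504 0.0632] [0.0131 0.1798] 20.1 z 0.0176
top 0.027 76 [0.6508 0.0418] [0.0108 0.0485] 17.6 z 0.0299
top 0.027 117 [0.6214 0.1221] [0.0109 0.0694] 20.5 z 0.0297
top 0.04 179 [ 0.6198 -0.0011] [0.0875 0.012 ] 20.0 z 0.0447
top 0.04 387 [0.5962 0.0615] [0.0872 0.0257] 19.8 z 0.0448
top 0.04 366 [0.5643 0.1509] [0.0879 0.0241] 20.0 z 0.0448
top 0.085 218 [0.6045 0.0266] [0.0341 0.0337] 2.7 z 0.1019
scene 0.004 2442 [0.5941 0.0751] [0.2302 0.1872] 13.6 z 0.0191
scene 0.006 293 [0.5866 0.1129] [0.069  0.0637] 18.2 z 0.0086
scene 0.006 356 [0.5529 0.0521] [0.0861 0.2237] 47.3 z 0.0091
scene 0.006 67 [0.5963 0.0256] [0.0286 0.0405] 22.2 z 0.0091
scene 0.014 372 [0.5917 0.0746] [0.0998 0.1786] 19.9 z 0.0165
scene 0.027 97 [0.5818 0.1363] [0.0493 0.12  ] 75.2 z 0.0291
scene 0.027 42 [0.575  0.0423] [0.0206 0.0498] 80.0 z 0.0304
scene 0.04 173 [0.5658 0.1497] [0.091  0.0256] 20.2 z 0.0433
scene 0.04 233 [0.6026 0.0384] [0.0868 0.0684] 19.3 z 0.0435
scene 0.04 98 [ 0.6192 -0.0034] [0.0866 0.0121] 20.2 z 0.0432
scene 0.085 178 [0.6057 0.0232] [0.0359 0.0341] 44.4 z 0.0987
```

jog_arm --commands '[[[0,0,0.122],[0,0,0],1],[[0,0,0.122],[0,0,0],1],[[0,0,0.122],[0,0,0],1],[[0,0,0.122],[0,0,0],1],[[0,0,0.122],[0,0,0],1],[[0,0,0.122],[0,0,0],1],[[0,0,0.122],[0,0,0],1],[[0,0,0.122],[0,0,0],1]]' --force 30

```text
clock: 0.77
position: [0.1974, 0.6452, 0.2916]
tcp_rot: [2.52, -1.874, 0.001]
wrist_force: [0.5, 0.5, 0.3]
width: 0.0878
```

jog_arm --commands '[[[0,0,0],[0.035,-0.015,0],1],[[0,0,0],[0.035,-0.015,0],1],[[0,0,0],[0.035,-0.015,0],1],[[0,0,0],[0.035,-0.015,0],1],[[0,0,0],[0.035,-0.015,0],1],[[0,0,0],[0.035,-0.015,0],1],[[0,0,0],[0.035,-0.015,0],1],[[0,0,0],[0.035,-0.015,0],1],[[0,0,0],[0.035,-0.015,0],1],[[0,0,0],[0.035,-0.015,0],1]]'

```text
clock: 1.6
position: [0.4443, 0.3532, 0.2921]
tcp_rot: [2.527, -1.867, -0.0]
wrist_force: [0.1, 0.6, 0.5]
width: 0.0876
```

```bash
cat >> h.py <<'E'
def to(x=None,y=None,z=None,yaw=None):
    """tool-frame shift from the present pose to a world target; prints pose"""
    from scipy.spatial.transform import Rotation as Ro
    s=bot.get_state();R=Ro.from_rotvec(s['tcp_rot']).as_matrix();p=s['position']
    a=np.degrees(np.arctan2(R[1,0],R[0,0]))
    print('t',round(s['clock'],2),'p',np.round(p,4),'yaw_x',round(a,2),'tilt',np.round(R[:2,2],4),'q',np.round(s['q'],3),'F',np.round(s['wrist_force'],1),'w',round(s['width'],4))
    t=np.array([p[i] if v is None else v for i,v in enumerate((x,y,z))])
    print('shift',np.round((t-p)@R,4), 'turnz(rad)',None if yaw is None else round(np.radians(a-yaw),4))
E
python3 -c "
from h import *
to(.4695,-.1738,.25,-73)"
```

```text
t 1.6 p [0.4443 0.3532 0.2921] yaw_x -72.91 tilt [-0.0002 -0.0001] q [ 1.016  0.183 -0.229 -0.    -1.159 -0.718] F [0.1 0.6 0.5] w 0.0876
shift [0.5112 0.1307 0.0421] turnz(rad) 0.0015
```

jog_arm --commands '[[[0,0,0],[0.039,0.01,0],1],[[0,0,0],[0.039,0.01,0],1],[[0,0,0],[0.039,0.01,0],1],[[0,0,0],[0.039,0.01,0],1],[[0,0,0],[0.039,0.01,0],1],[[0,0,0],[0.039,0.01,0],1],[[0,0,0],[0.039,0.01,0],1],[[0,0,0],[0.039,0.01,0],1],[[0,0,0],[0.039,0.01,0],1],[[0,0,0],[0.039,0.01,0],1]]'

```text
clock: 2.43
position: [0.4618, -0.0491, 0.2923]
tcp_rot: [-2.527, 1.866, -0.0]
wrist_force: [1.0, -0.4, 0.0]
width: 0.0875
```

jog_arm --commands '[[[0,0,0],[0.039,0.01,0],1],[[0,0,0],[0.039,0.01,0],1],[[0,0,0],[0.039,0.01,0.01],1],[[0,0,0],[0,0,0.01],1],[[0,0,0],[0,0,0],1],[[0,0,0],[0,0,0],1]]'

```text
clock: 2.93
position: [0.4676, -0.1682, 0.2715]
tcp_rot: [2.524, -1.868, -0.003]
wrist_force: [0.5, -0.1, 0.6]
width: 0.0879
```

```bash
python3 - <<'E'
from h import *
to(.4695,-.1738,.138,-73)
c=cam('scene','s1.png'); P=cloud(c)
cv2.imwrite('pics/s1c.png',cv2.resize(c['pixels'][110:300,210:400],None,fx=3,fy=3,interpolation=cv2.INTER_CUBIC))
E
```

```text
t 2.93 p [ 0.4676 -0.1682  0.2715] yaw_x -73.01 tilt [-0.0021  0.0001] q [ 0.051  0.08  -0.401 -0.    -1.092  0.246] F [ 0.5 -0.1  0.6] w 0.0879
shift [ 0.006  -0.0005  0.1335] turnz(rad) -0.0002
```

View pics/s1c.png

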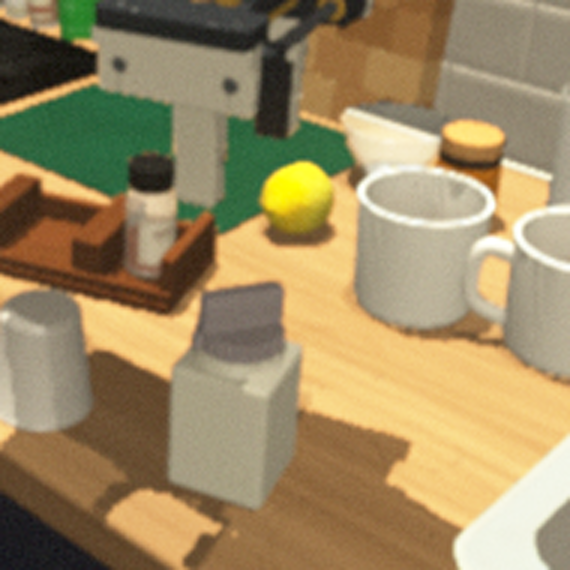

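The gripper is above the canister; the shoulder lug and the cap bar are in view. I'll descend so the body stays about 4 mm above the bar's top (TCP z 0.134).

jog_arm --commands '[[[0,0,0],[0.006,0,0.03],1],[[0,0,0],[0,0,0.03],1],[[0,0,0],[0,0,0.03],1],[[0,0,0],[0,0,0.02],1],[[0,0,0],[0,0,0.015],1],[[0,0,0],[0,0,0.008],1],[[0,0,0],[0,0,0],1],[[0,0,0],[0,0,0],1],[[0,0,0],[0,0,0],1]]'

```text
clock: 3.73
position: [0.471, -0.1731, 0.1405]
tcp_rot: [-2.527, 1.865, -0.003]
wrist_force: [0.9, -0.3, -0.3]
width: 0.0877
```

```bash
python3 - <<'E'
from h import *
to(.4695,-.1738,.134,-73)
c=cam('scene','s2.png')
cv2.imwrite('pics/s2c.png',cv2.resize(c['pixels'][130:300,210:380],None,fx=3.5,fy=3.5,interpolation=cv2.INTER_CUBIC))
E
```

```text
t 3.73 p [ 0.471  -0.1731  0.1405] yaw_x -72.85 tilt [ 0.0021 -0.0002] q [ 0.04   0.233 -0.564  0.    -0.772  0.259] F [ 0.9 -0.3 -0.3] w 0.0877
shift [0.0002 0.0016 0.0065] turnz(rad) 0.0026
```

View pics/s2c.png

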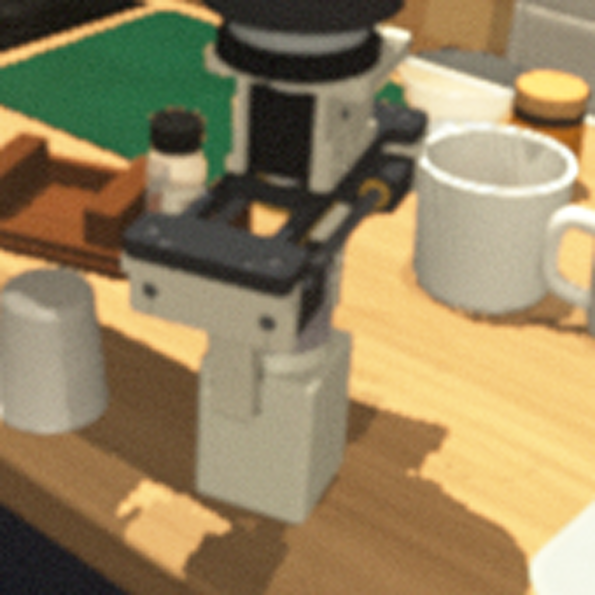

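jog_arm --commands '[[[0,0,0],[0,0.001,0.004],1],[[0,0,0],[0,0,0.0035],1],[[0,0,0],[0,0,0],1],[[0,0,0],[0,0,0],0.2],[[0,0,0],[0,0,0],-1],[[0,0,0],[0,0,0],-1],[[0,0,0],[0,0,0],-1],[[0,0,0],[0,0,0],-1],[[0,0,0],[0,0,0],-1],[[0,0,0],[0,0,0],-1]]' --force 35

```text
clock: 4.62
position: [0.4696, -0.1739, 0.1319]
tcp_rot: [-2.526, 1.866, -0.002]
wrist_force: [2.2, 0.8, -0.0]
width: 0.062
```

jog_arm --commands '[[[0,0,0],[0,0,0],-1],[[0,0,0],[0,0,0],-1],[[0,0,0],[0,0,0],-1],[[0,0,0],[0,0,0],-1]]'

```text
clock: 4.95
position: [0.4695, -0.1739, 0.1319]
tcp_rot: [-2.526, 1.866, -0.001]
wrist_force: [3.8, -0.0, -0.2]
width: 0.0619
```

```bash
python3 - <<'E'
from h import *
to(.5813,.1074,.27,-70)
E
```

```text
t 4.95 p [ 0.4695 -0.1739  0.1319] yaw_x -72.91 tilt [ 0.0011 -0.0001] q [ 0.038  0.244 -0.574  0.    -0.752  0.26 ] F [ 3.8 -0.  -0.2] w 0.0619
shift [-0.236  -0.1897 -0.138 ] turnz(rad) -0.0509
```

jog_arm --commands '[[[0,0,0],[0,0,-0.003],-1],[[0,0,0],[0,0,-0.008],-1],[[0,0,0],[0,0,-0.012],-1],[[0,0,0],[0,0,-0.015],-1],[[0,0,0],[0,0,-0.02],-1],[[0,0,0],[0,0,-0.02],-1],[[0,0,0],[0,0,-0.02],-1],[[0,0,0],[0,0,-0.02],-1],[[0,0,0],[0,0,-0.012],-1],[[0,0,0],[0,0,-0.006],-1]]'

```text
clock: 5.78
position: [0.4684, -0.174, 0.2694]
tcp_rot: [-2.526, 1.867, -0.001]
wrist_force: [-0.4, -0.1, -4.7]
width: 0.0619
```

```bash
python3 - <<'E'
from h import *
to(.5813,.1074,.27,-70)
c=cam('scene','s3.png')
cv2.imwrite('pics/s3c.png',cv2.resize(c['pixels'][100:280,200:380],None,fx=3.3,fy=3.3,interpolation=cv2.INTER_CUBIC))
E
```

```text
t 5.78 p [ 0.4684 -0.174   0.2694] yaw_x -72.94 tilt [0.0007 0.0001] q [ 0.038  0.085 -0.4   -0.    -1.085  0.26 ] F [-0.4 -0.1 -4.7] w 0.0619
shift [-0.2359 -0.1905 -0.0004] turnz(rad) -0.0512
```

View pics/s3c.png

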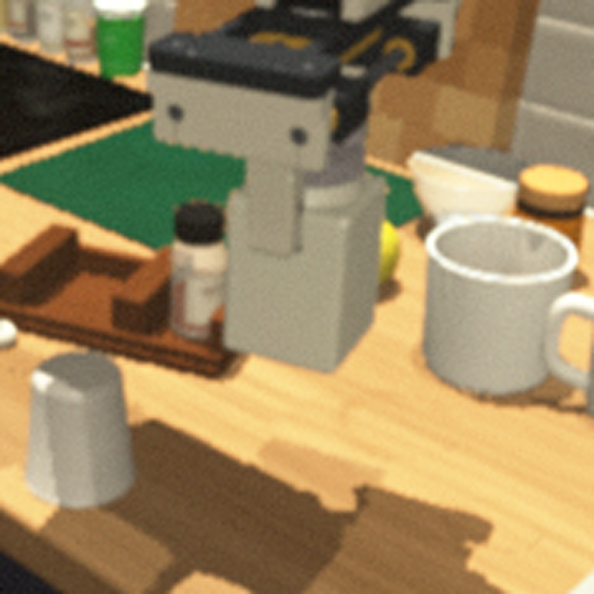

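The canister hangs upright in the grip (wrist load 4.7 N), clear of the surface. I'll carry it over the bay.

jog_arm --commands '[[[0,0,0],[-0.01,-0.008,0],-1],[[0,0,0],[-0.02,-0.016,0],-1],[[0,0,0],[-0.028,-0.023,0],-1],[[0,0,0],[-0.03,-0.024,0],-1],[[0,0,0],[-0.03,-0.024,0],-1],[[0,0,0],[-0.03,-0.024,0],-1],[[0,0,0],[-0.03,-0.024,0],-1],[[0,0,0],[-0.028,-0.023,0],-1],[[0,0,0],[-0.02,-0.016,0],-1],[[0,0,0],[-0.01,-0.008,0],-1]]'

```text
clock: 6.67
position: [0.5814, 0.1102, 0.2657]
tcp_rot: [2.526, -1.863, -0.003]
wrist_force: [1.3, -0.7, -5.3]
width: 0.0617
```

jog_arm --commands '[[[0,0,-0.026],[0,0,0],-1],[[0,0,-0.025],[0,0,0],-1],[[0,0,0],[0,0,0],-1],[[0,0,0],[0,0,0],-1],[[0,0,0],[0,0,0],-1]]'

```text
clock: 7.08
position: [0.5808, 0.1069, 0.2671]
tcp_rot: [2.571, -1.803, -0.001]
wrist_force: [-0.7, -0.3, -4.2]
width: 0.062
```

```bash
python3 - <<'E'
from h import *
to(.5813,.1074,.20,-70)
E
```

```text
t 7.08 p [0.5808 0.1069 0.2671] yaw_x -70.08 tilt [-0.0013 -0.0005] q [ 0.513  0.239 -0.216 -0.    -1.117 -0.165] F [-0.7 -0.3 -4.2] w 0.062
shift [-0.0003 -0.0007  0.0671] turnz(rad) -0.0015
```

jog_arm --commands '[[[0,0,0],[0,0,0.01],-1],[[0,0,0],[0,0,0.02],-1],[[0,0,0],[0,0,0.02],-1],[[0,0,0],[0,-0.0005,0.015],-1],[[0,0,0],[0,0,0.008],-1],[[0,0,0],[0,0,0],-1],[[0,0,0],[0,0,0],-1],[[0,0,0],[0,0,0],-1]]'

```text
clock: 7.75
position: [0.5824, 0.1077, 0.1956]
tcp_rot: [-2.572, 1.801, -0.002]
wrist_force: [1.3, -0.6, -4.4]
width: 0.0616
```

```bash
python3 - <<'E'
from h import *
to(.5813,.1074,.142,-70)
c=cam('scene','s4.png')
cv2.imwrite('pics/s4c.png',cv2.resize(c['pixels'][110:230,180:300],None,fx=5,fy=5,interpolation=cv2.INTER_CUBIC))
Z=cloud(c)
m=(np.hypot(Z[...,0]-.58,Z[...,1]-.107)<.05)&(Z[...,2]>.07)&(Z[...,2]<.12)
p=Z[m][:,:2].astype(np.float32)
print(len(p),cv2.minAreaRect(p),Z[m][:,2].min())
e=np.array([[np.cos(np.radians(20)),np.sin(np.radians(20))],[-np.sin(np.radians(20)),np.cos(np.radians(20))]])
q=(p-[.5813,.1074])@e.T; print(np.percentile(q,[1,50,99],axis=0))
E
```

```text
t 7.75 p [0.5824 0.1077 0.1956] yaw_x -70.0 tilt [0.0015 0.0004] q [ 0.513  0.303 -0.306  0.001 -0.961 -0.164] F [ 1.3 -0.6 -4.4] w 0.0616
shift [-0.0001  0.0012  0.0536] turnz(rad) -0.0
660 ((0.5701862573623657, 0.08779808133840561), (0.04285401105880737, 0.07961949706077576), 59.49834060668945) 0.07000255131691262
[[-0.03226378 -0.03394272]
 [-0.02830052 -0.01674755]
 [ 0.02306069  0.02638889]]
```

View pics/s4c.png

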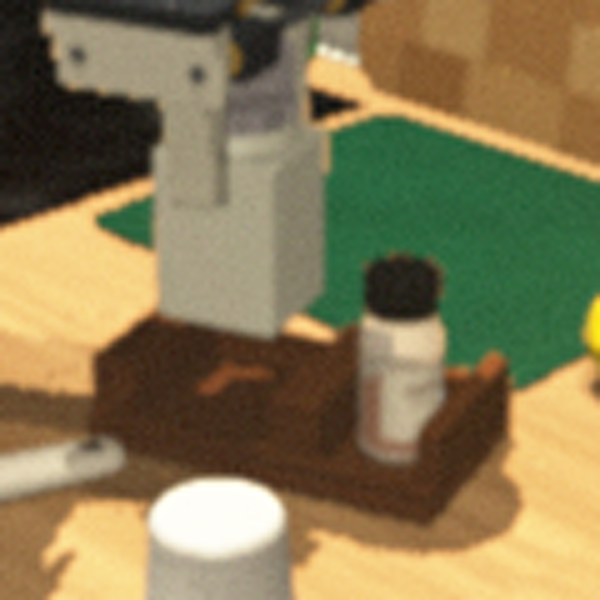

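The canister hangs just above the wide bay, its visible side within about 1 mm of the expected place relative to the rack. I'll lower it, watching force.

jog_arm --commands '[[[0,0,0],[0,0.001,0.01],-1],[[0,0,0],[0,0,0.01],-1],[[0,0,0],[0,0,0.008],-1],[[0,0,0],[0,0,0.006],-1],[[0,0,0],[0,0,0.004],-1],[[0,0,0],[0,0,0],-1],[[0,0,0],[0,0,0],-1]]'

```text
clock: 8.38
position: [0.5809, 0.1072, 0.1564]
tcp_rot: [2.573, -1.801, -0.0]
wrist_force: [1.5, 0.8, -4.2]
width: 0.0615
```

```bash
python3 - <<'E'
from h import *
to(.5813,.1074,.142,-70)
E
```

```text
t 8.38 p [0.5809 0.1072 0.1564] yaw_x -70.0 tilt [-0.0005 -0.0004] q [ 0.513  0.343 -0.351  0.    -0.877 -0.164] F [ 1.5  0.8 -4.2] w 0.0615
shift [ 0.     -0.0005  0.0144] turnz(rad) 0.0001
```

No sign of contact with the walls. The underside is at about 0.024 m, so 14 mm to go.

jog_arm --commands '[[[0,0,0],[0,0,0.004],-1],[[0,0,0],[0,0,0.003],-1],[[0,0,0],[0,0,0.003],-1],[[0,0,0],[0,0,0.002],-1],[[0,0,0],[0,0,0],-1],[[0,0,0],[0,0,0],-1]]'

```text
clock: 8.88
position: [0.5808, 0.1073, 0.1446]
tcp_rot: [2.573, -1.802, -0.0]
wrist_force: [-0.2, 0.5, -4.6]
width: 0.0617
```

jog_arm --commands '[[[0,0,0],[0,0,0.001],-1],[[0,0,0],[0,0,0.001],-1],[[0,0,0],[0,0,0],-1],[[0,0,0],[0,0,0],-1]]'

```text
clock: 9.22
position: [0.5808, 0.1073, 0.1426]
tcp_rot: [2.573, -1.802, -0.0]
wrist_force: [0.1, -0.0, -5.3]
width: 0.0619
```

jog_arm --commands '[[[0,0,0],[0,0,0.0007],-1],[[0,0,0],[0,0,0.0007],-1],[[0,0,0],[0,0,0],-1]]'

```text
clock: 9.47
position: [0.581, 0.1074, 0.1419]
tcp_rot: [-2.573, 1.802, -0.001]
wrist_force: [-2.0, 0.1, 2.5]
width: 0.0616
```

jog_arm --commands '[[[0,0,0],[0,0,0.0007],-1],[[0,0,0],[0,0,0],-1]]'

```text
clock: 9.63
position: [0.581, 0.1074, 0.1418]
tcp_rot: [-2.574, 1.801, -0.001]
wrist_force: [-3.6, 0.9, 9.5]
width: 0.0618
```

The floor carries the canister, with the contact height matching 10 mm. I'll release it.

jog_arm --commands '[[[0,0,0],[0,0,0],0.5],[[0,0,0],[0,0,0],1],[[0,0,0],[0,0,0],1],[[0,0,0],[0,0,0],1],[[0,0,0],[0,0,0],1],[[0,0,0],[0,0,0],1],[[0,0,0],[0,0,0],1],[[0,0,0],[0,0,0],1]]'

```text
clock: 10.3
position: [0.5808, 0.1073, 0.1405]
tcp_rot: [2.573, -1.802, -0.0]
wrist_force: [-0.6, 0.7, -1.0]
width: 0.0874
```

jog_arm --commands '[[[0,0,0],[0,0,-0.02],1],[[0,0,0],[0,0,-0.03],1],[[0,0,0],[0,0,-0.04],1],[[0,0,0],[0,0,-0.04],1],[[0,0,0],[0,0,-0.03],1],[[0,0,0],[0,0,0],1],[[0,0,0],[0,0,0],1]]'

```text
clock: 10.88
position: [0.5815, 0.1076, 0.303]
tcp_rot: [-2.57, 1.8, -0.003]
wrist_force: [-0.5, 1.5, -1.7]
width: 0.0877
```

```bash
python3 - <<'E'
from h import *
to(.5813,.1074,.142,-70)
for n in('scene','top'):
    c=cam(n,n+'5.png'); Z=cloud(c)
    cv2.imwrite('pics/%s5c.png'%n,cv2.resize(c['pixels'][100:230,170:300] if n=='scene' else c['pixels'][130:220,170:280],None,fx=4.5,fy=4.5,interpolation=cv2.INTER_CUBIC))
    m=(abs(Z[...,1]- .107)<.07)&(abs(Z[...,0]-.581)<.07)
    for lo,hi in((.09,.1),(.108,.119),(.134,.146)):
        k=m&(Z[...,2]>lo)&(Z[...,2]<hi); p=Z[k][:,:2].astype(np.float32)
        if len(p)>5: print(n,lo,len(p),cv2.minAreaRect(p),np.median(Z[k][:,2]))
E
```

```text
t 10.88 p [0.5815 0.1076 0.303 ] yaw_x -70.0 tilt [0.0042 0.0022] q [ 0.513  0.213 -0.166  0.    -1.187 -0.164] F [-0.5  1.5 -1.7] w 0.0877
shift [0.0002 0.001  0.161 ] turnz(rad) -0.0001
scene 0.09 195 ((0.581167995929718, 0.1045430600643158), (0.06374805420637131, 0.06090867146849632), 19.104938507080078) 0.09422182507653981
scene 0.108 148 ((0.5730192065238953, 0.09699825197458267), (0.02958621084690094, 0.0522470660507679), 53.606136322021484) 0.11418134556652487
scene 0.134 76 ((0.5801268815994263, 0.10421205312013626), (0.013513135723769665, 0.04918261244893074), 65.7203140258789) 0.13699039796380674
top 0.09 12 ((0.5640435814857483, 0.07625491172075272), (0.009208587929606438, 0.09354790300130844), 30.739591598510742) 0.09114816285044469
```

View pics/scene5c.png

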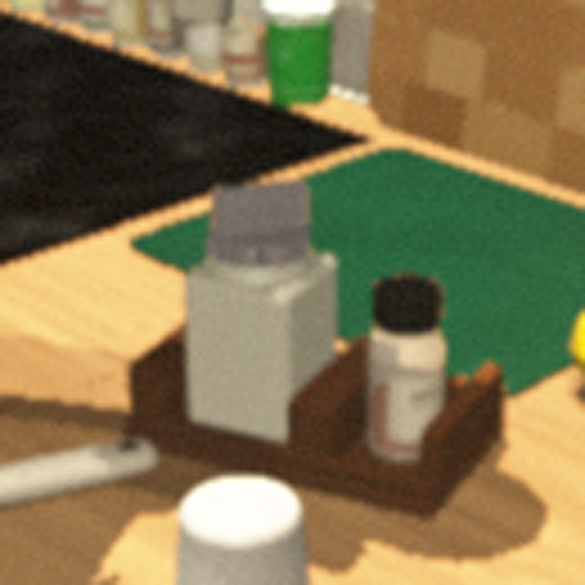

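View pics/top5c.png

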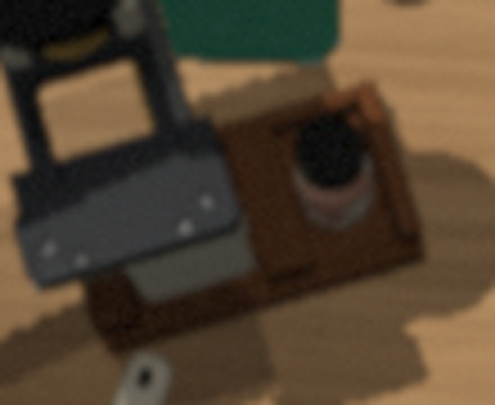

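The canister stands flat in the wide bay. The cap bar points along about 155° in the world, with the tab still far from the lug. Next I turn the tool onto the bar: yaw −25°, tips just above the disc.

jog_arm --commands '[[[0,0,-0.112],[0,0,0],1],[[0,0,-0.112],[0,0,0],1],[[0,0,-0.112],[0,0,0],1],[[0,0,-0.112],[0,0,0],1],[[0,0,-0.112],[0,0,0],1],[[0,0,-0.112],[0,0,0],1],[[0,0,-0.112],[0,0,0],1],[[0,0,0],[0,0,0],1],[[0,0,0],[0,0,0],1]]'

```text
clock: 11.73
position: [0.5804, 0.1072, 0.2992]
tcp_rot: [3.064, -0.687, -0.003]
wrist_force: [-0.8, -0.8, 0.2]
width: 0.0875
```

jog_arm --commands '[[[0,0,0],[0,0,0.02],1],[[0,0,0],[0,0,0.03],1],[[0,0,0],[0,0,0.03],1],[[0,0,0],[0,0,0.02],1],[[0,0,0],[0,0,0.01],1],[[0,0,0],[0,0,0],1],[[0,0,0],[0,0,0],1],[[0,0,0],[0,0,0],1]]'

```text
clock: 12.4
position: [0.5817, 0.1076, 0.192]
tcp_rot: [-3.066, 0.683, -0.003]
wrist_force: [-0.4, -0.5, -0.7]
width: 0.0873
```

```bash
python3 - <<'E'
from h import *
to(.581,.1074,.187,-25)
E
```

```text
t 12.4 p [0.5817 0.1076 0.192 ] yaw_x -25.12 tilt [0.0019 0.0005] q [ 0.513  0.305 -0.312  0.001 -0.952  0.619] F [-0.4 -0.5 -0.7] w 0.0873
shift [-0.0006  0.0005  0.005 ] turnz(rad) -0.0021
```

jog_arm --commands '[[[0,0,0],[0,0,0.003],1],[[0,0,0],[0,0,0],0],[[0,0,0],[0,0,0],-1],[[0,0,0],[0,0,0],-1],[[0,0,0],[0,0,0],-1],[[0,0,0],[0,0,0],-1],[[0,0,0],[0,0,0],-1],[[0,0,0],[0,0,0],-1],[[0,0,0],[0,0,0],-1],[[0,0,0],[0,0,0],-1]]' --force 45

```text
clock: 13.23
position: [0.5808, 0.1073, 0.1875]
tcp_rot: [3.067, -0.682, -0.0]
wrist_force: [0.3, 0.9, -0.3]
width: 0.0328
```

jog_arm --commands '[[[0,0,0],[0,0,0],-1],[[0,0,0],[0,0,0],-1],[[0,0,0],[0,0,0],-1],[[0,0,0],[0,0,0],-1],[[0,0,0],[0,0,0],-1],[[0,0,0],[0,0,0],-1]]'

```text
clock: 13.73
position: [0.5809, 0.1074, 0.1875]
tcp_rot: [-3.066, 0.682, -0.0]
wrist_force: [0.1, -0.3, -1.1]
width: 0.0137
```

```bash
python3 - <<'E'
from h import *
to(.581,.1074,.187,-25); print(bot.get_state()['torque'])
E
```

```text
t 13.73 p [0.5809 0.1074 0.1875] yaw_x -25.08 tilt [0.0002 0.0002] q [ 0.513  0.309 -0.317 -0.    -0.944  0.62 ] F [ 0.1 -0.3 -1.1] w 0.0137
shift [ 0.0001 -0.      0.0005] turnz(rad) -0.0014
[ 0.31969843 -0.19777607  0.02752568]
```

The bar is held (13.7 mm). Now I turn clockwise, which is positive about tool z, and check the moment.

jog_arm --commands '[[[0,0,0.05],[0,0,0],-1],[[0,0,0.1],[0,0,0],-1],[[0,0,0.1],[0,0,0],-1],[[0,0,0.1],[0,0,0],-1],[[0,0,0.1],[0,0,0],-1],[[0,0,0.1],[0,0,0],-1],[[0,0,0.05],[0,0,0],-1],[[0,0,0],[0,0,0],-1]]'

```text
clock: 14.4
position: [0.5808, 0.1074, 0.1875]
tcp_rot: [2.726, -1.561, -0.0]
wrist_force: [0.5, 0.6, -0.5]
width: 0.0138
```

```bash
python3 - <<'E'
from h import *
to(.581,.1074,.187,-25); print(bot.get_state()['torque'])
c=cam('scene','s6.png')
cv2.imwrite('pics/s6c.png',cv2.resize(c['pixels'][100:230,170:300],None,fx=4.5,fy=4.5,interpolation=cv2.INTER_CUBIC))
E
```

```text
t 14.4 p [0.5808 0.1074 0.1875] yaw_x -59.58 tilt [-0.  0.] q [ 0.513  0.309 -0.317 -0.    -0.944  0.017] F [ 0.5  0.6 -0.5] w 0.0138
shift [ 0.0001 -0.0002  0.0005] turnz(rad) -0.6036
[ 0.36580381 -0.12594092 -0.01780977]
```

View pics/s6c.png

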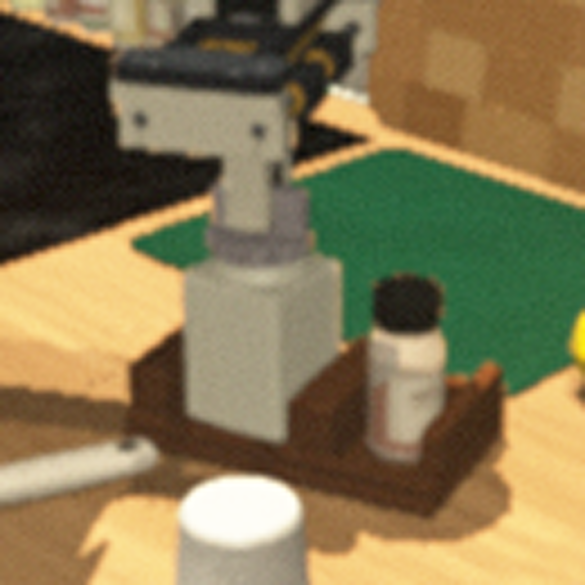

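The canister has taken up its play in the bay and the bar is turning with the gripper. I'll continue.

jog_arm --commands '[[[0,0,0.05],[0,0,0],-1],[[0,0,0.1],[0,0,0],-1],[[0,0,0.1],[0,0,0],-1],[[0,0,0.1],[0,0,0],-1],[[0,0,0.1],[0,0,0],-1],[[0,0,0.1],[0,0,0],-1],[[0,0,0.1],[0,0,0],-1],[[0,0,0.1],[0,0,0],-1],[[0,0,0.1],[0,0,0],-1],[[0,0,0.1],[0,0,0],-1]]'

```text
clock: 15.28
position: [0.581, 0.1074, 0.1875]
tcp_rot: [-1.711, 2.635, -0.0]
wrist_force: [2.3, 1.6, -1.5]
width: 0.0135
```

```bash
python3 - <<'E'
from h import *
to(.581,.1074,.187,-25); print(bot.get_state()['torque'],bot.get_state()['joint_efforts'])
c=cam('scene','s7.png')
cv2.imwrite('pics/s7c.png',cv2.resize(c['pixels'][120:220,180:280],None,fx=6,fy=6,interpolation=cv2.INTER_CUBIC))
E
```

```text
t 15.28 p [0.581  0.1074 0.1875] yaw_x -114.01 tilt [0.0004 0.    ] q [ 0.513  0.309 -0.317  0.    -0.944 -0.933] F [ 2.3  1.6 -1.5] w 0.0135
shift [-0.      0.      0.0005] turnz(rad) -1.5536
[ 0.23146427 -0.65161588  0.17082346] [ -0.31598831 -51.14482284  24.89961684   5.92460543  -0.60630536
   1.7780501 ]
```

View pics/s7c.png

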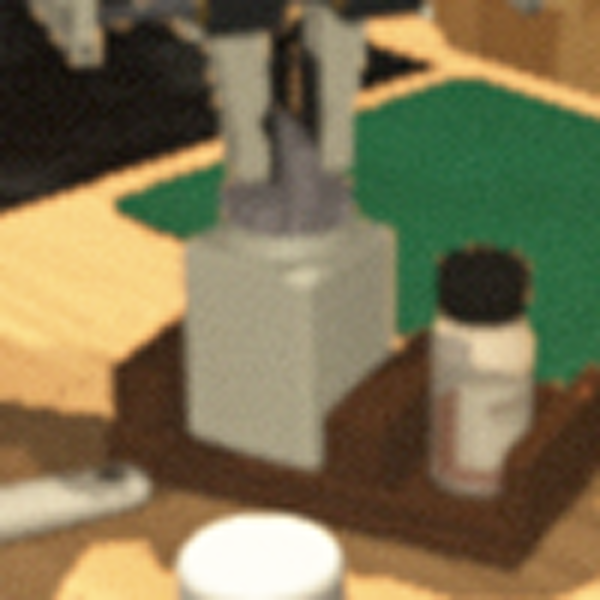

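The bar is turning and the canister is braced against the blocks (moment about 0.17 N m). About 0.9 rad remain to the stop.

jog_arm --commands '[[[0,0,0.1],[0,0,0],-1],[[0,0,0.1],[0,0,0],-1],[[0,0,0.1],[0,0,0],-1],[[0,0,0.1],[0,0,0],-1],[[0,0,0.1],[0,0,0],-1],[[0,0,0.1],[0,0,0],-1],[[0,0,0.06],[0,0,0],-1],[[0,0,0.04],[0,0,0],-1]]'

```text
clock: 16.0
position: [0.5811, 0.1073, 0.1876]
tcp_rot: [-0.709, 3.06, -0.0]
wrist_force: [1.4, -0.1, -1.3]
width: 0.0136
```

```bash
python3 - <<'E'
from h import *
to(.581,.1074,.187,-25); s=bot.get_state();print(s['torque'],s['joint_efforts'][5])
c=cam('scene','s8.png')
cv2.imwrite('pics/s8c.png',cv2.resize(c['pixels'][120:220,180:280],None,fx=6,fy=6,interpolation=cv2.INTER_CUBIC))
E
```

```text
t 16.0 p [0.5811 0.1073 0.1876] yaw_x -153.92 tilt [ 0.0005 -0.0001] q [ 0.513  0.309 -0.317  0.    -0.944 -1.629] F [ 1.4 -0.1 -1.3] w 0.0136
shift [0.     0.0002 0.0006] turnz(rad) -2.2501
[-0.02551854 -0.95687895  0.1342042 ] 0.10841750772669911
```

View pics/s8c.png

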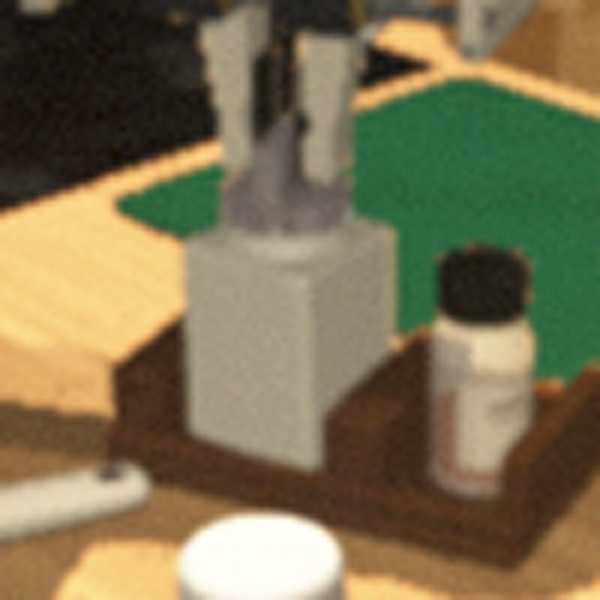

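jog_arm --commands '[[[0,0,0.04],[0,0,0],-1],[[0,0,0.04],[0,0,0],-1],[[0,0,0.04],[0,0,0],-1],[[0,0,0.03],[0,0,0],-1],[[0,0,0.03],[0,0,0],-1]]'

```text
clock: 16.47
position: [0.5811, 0.1072, 0.1876]
tcp_rot: [-0.434, 3.111, -0.0]
wrist_force: [2.0, -0.3, -2.7]
width: 0.0138
```

```bash
python3 - <<'E'
from h import *
to(.581,.1074,.187,-25); s=bot.get_state();print(s['torque'],s['joint_efforts'][5])
E
```

```text
t 16.47 p [0.5811 0.1072 0.1876] yaw_x -164.11 tilt [ 0.0005 -0.0001] q [ 0.513  0.309 -0.317  0.    -0.944 -1.807] F [ 2.  -0.3 -2.7] w 0.0138
shift [0.0001 0.0002 0.0006] turnz(rad) -2.4279
[-0.11907196 -1.06784336  0.15934095] 0.3703645896166563
```

jog_arm --commands '[[[0,0,0.02],[0,0,0],-1],[[0,0,0.02],[0,0,0],-1],[[0,0,0.02],[0,0,0],-1],[[0,0,0.02],[0,0,0],-1]]'

```text
clock: 16.8
position: [0.581, 0.1072, 0.1876]
tcp_rot: [-0.303, 3.127, -0.0]
wrist_force: [2.8, -0.9, -1.9]
width: 0.0134
```

```bash
python3 - <<'E'
from h import *
to(.581,.1074,.187,-25); s=bot.get_state();print(s['torque'],s['joint_efforts'][5])
E
```

```text
t 16.8 p [0.581  0.1072 0.1876] yaw_x -168.91 tilt [ 0.0003 -0.0001] q [ 0.513  0.309 -0.317  0.    -0.944 -1.891] F [ 2.8 -0.9 -1.9] w 0.0134
shift [-0.      0.0002  0.0006] turnz(rad) -2.5117
[-0.33484216 -1.29162642  0.16251043] 0.24513945914804935
```

jog_arm --commands '[[[0,0,0.02],[0,0,0],-1],[[0,0,0.02],[0,0,0],-1],[[0,0,0.02],[0,0,0],-1]]'

```text
clock: 17.05
position: [0.5809, 0.1073, 0.1877]
tcp_rot: [-0.209, 3.134, -0.0]
wrist_force: [3.5, -1.4, -2.1]
width: 0.014
```

```bash
python3 - <<'E'
from h import *
to(.581,.1074,.187,-25); s=bot.get_state();print(s['torque'],s['joint_efforts'][5])
c=cam('scene','s9.png')
cv2.imwrite('pics/s9c.png',cv2.resize(c['pixels'][120:220,180:280],None,fx=6,fy=6,interpolation=cv2.INTER_CUBIC))
E
```

```text
t 17.05 p [0.5809 0.1073 0.1877] yaw_x -172.37 tilt [ 0.0002 -0.0003] q [ 0.513  0.309 -0.317  0.    -0.944 -1.951] F [ 3.5 -1.4 -2.1] w 0.014
shift [-0.0001  0.0001  0.0007] turnz(rad) -2.5721
[-0.3954086  -1.18512603  0.93912802] -0.566796138882637
```

View pics/s9c.png

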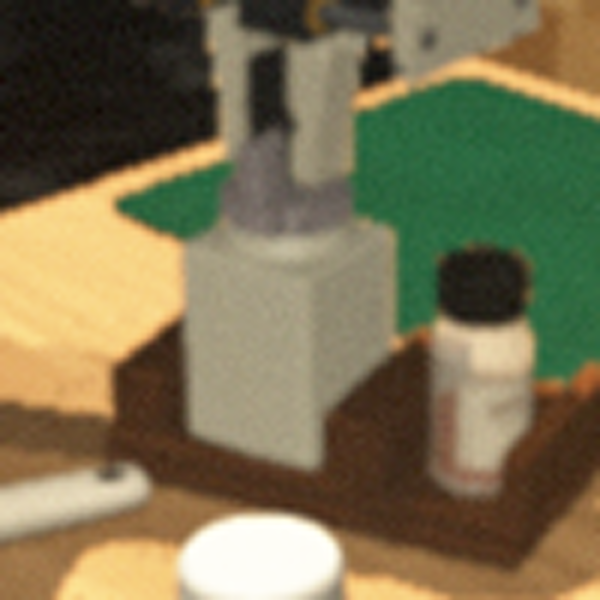

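The moment jumped from 0.16 to 0.94 N m at yaw −172°, close to the predicted stop at −168°, so this is the hard stop. One small extra turn, then release and lift.

jog_arm --commands '[[[0,0,0.01],[0,0,0],-1],[[0,0,0],[0,0,0],-1],[[0,0,0],[0,0,0],-1],[[0,0,0],[0,0,0],-0.4],[[0,0,0],[0,0,0],-0.4],[[0,0,0],[0,0,0],-0.4],[[0,0,0],[0,0,0],-0.4],[[0,0,0],[0,0,0],-0.4]]'

```text
clock: 17.77
position: [0.5806, 0.1073, 0.1875]
tcp_rot: [0.194, -3.135, -0.0]
wrist_force: [0.2, -0.1, 0.7]
width: 0.0262
```

jog_arm --commands '[[[0,0,0],[0,0,-0.01],-0.4],[[0,0,0],[0,0,-0.03],-0.4],[[0,0,0],[0,0,-0.04],-0.4],[[0,0,0],[0,0,-0.04],-0.4],[[0,0,0],[0.04,0,0],-0.4],[[0,0,0],[0.04,0,0],-0.4],[[0,0,0],[0.04,0,0],-0.4],[[0,0,0],[0,0,0],-0.4],[[0,0,0],[0,0,0],-0.4]]'

```text
clock: 18.52
position: [0.4602, 0.0921, 0.3094]
tcp_rot: [-0.196, 3.133, 0.003]
wrist_force: [1.3, 0.4, 0.9]
width: 0.0264
```

```bash
python3 - <<'E'
from h import *
to(.52,.30,.30,-170)
for n in('scene','top'):
    c=cam(n,n+'10.png'); Z=cloud(c)
    cv2.imwrite('pics/%s10c.png'%n,cv2.resize(c['pixels'][120:220,180:280] if n=='scene' else c['pixels'][130:220,170:280],None,fx=5,fy=5,interpolation=cv2.INTER_CUBIC))
    m=(abs(Z[...,1]- .107)<.07)&(abs(Z[...,0]-.581)<.07)
    for lo,hi in((.09,.1),(.108,.119),(.134,.146)):
        k=m&(Z[...,2]>lo)&(Z[...,2]<hi); p=Z[k][:,:2].astype(np.float32)
        if len(p)>5: print(n,lo,len(p),cv2.minAreaRect(p),np.median(Z[k][:,2]))
E
```

```text
t 18.52 p [0.4602 0.0921 0.3094] yaw_x -172.84 tilt [0.0025 0.0019] q [ 6.180e-01 -1.000e-03 -3.960e-01 -0.000e+00 -1.172e+00 -2.064e+00] F [1.3 0.4 0.9] w 0.0264
shift [-0.0852  0.1989  0.0099] turnz(rad) -0.0496
scene 0.09 199 ((0.5809312462806702, 0.10208620876073837), (0.06328993290662766, 0.05838140472769737), 9.93412971496582) 0.0939990406232584
scene 0.108 140 ((0.5768011808395386, 0.10034716874361038), (0.04266073554754257, 0.050820279866456985), 43.20008087158203) 0.11398916221178529
scene 0.134 67 ((0.580773651599884, 0.10426254570484161), (0.04814986512064934, 0.013614899478852749), 12.674654960632324) 0.13762468171383183
top 0.09 117 ((0.5854107737541199, 0.07984066009521484), (0.058600232005119324, 0.0911659523844719), 6.059808731079102) 0.0950220208306236
top 0.108 79 ((0.5899056792259216, 0.09744509309530258), (0.04866137355566025, 0.02287350781261921), 49.8852653503418) 0.11593599471053263
top 0.134 61 ((0.5935079455375671, 0.10859344154596329), (0.021278738975524902, 0.013192102313041687), 3.281109094619751) 0.1391586682378572
```

View pics/scene10c.png

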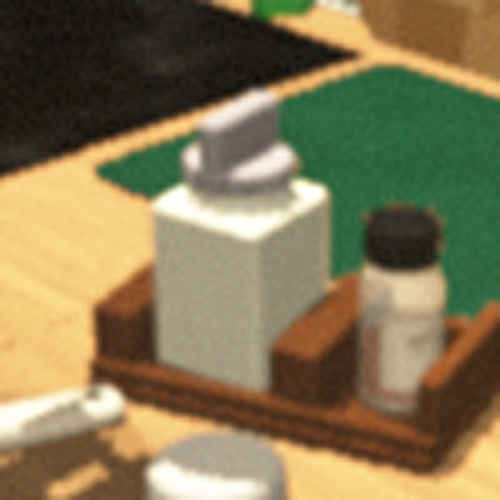

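View pics/top10c.png

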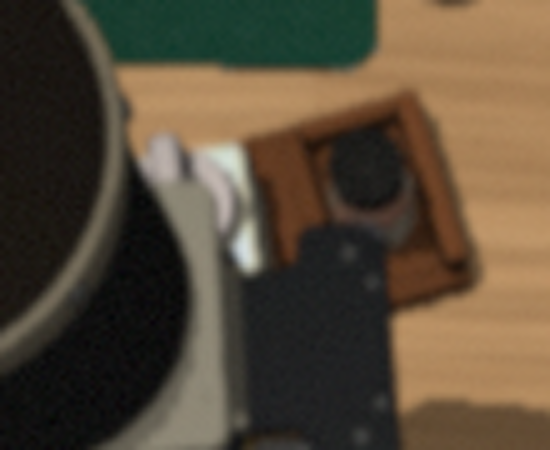

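The bar now lies along the canister's x axis. The arm hides the top view, so I'll move it aside to measure the cap against the body.

jog_arm --commands '[[[0,0,0],[-0.012,0.039,0],-0.4],[[0,0,0],[-0.012,0.039,0],-0.4],[[0,0,0],[-0.012,0.039,0],-0.4],[[0,0,0],[-0.012,0.039,0],-0.4],[[0,0,0],[-0.012,0.039,0],-0.4],[[0,0,0],[-0.012,0.039,0],-0.4],[[0,0,0],[0,0.039,0],-0.4],[[0,0,0],[0,0.039,0],-0.4],[[0,0,0],[0,0,0],-0.4],[[0,0,0],[0,0,0],-0.4]]'

```text
clock: 19.45
position: [0.495, 0.4135, 0.3054]
tcp_rot: [0.197, -3.134, 0.004]
wrist_force: [0.2, -0.2, -0.7]
width: 0.026
```

```bash
python3 - <<'E'
from h import *
to(.52,.30,.30,-170)
for n in('scene','top'):
    c=cam(n,n+'11.png'); Z=cloud(c)
    cv2.imwrite('pics/%s11c.png'%n,cv2.resize(c['pixels'][120:250,150:280] if n=='scene' else c['pixels'][145:215,170:280],None,fx=5,fy=5,interpolation=cv2.INTER_CUBIC))
    m=(abs(Z[...,1]- .107)<.07)&(abs(Z[...,0]-.581)<.07)
    for lo,hi in((.09,.1),(.108,.119),(.134,.146)):
        k=m&(Z[...,2]>lo)&(Z[...,2]<hi)&((Z[...,0]-.605)**2+(Z[...,1]-.025)**2>.03**2); p=Z[k][:,:2].astype(np.float32)
        if len(p)>5: print(n,lo,len(p),cv2.minAreaRect(p),np.median(Z[k][:,2]))
E
```

```text
t 19.45 p [0.495  0.4135 0.3054] yaw_x -172.8 tilt [-0.0016 -0.0025] q [ 0.998  0.304 -0.037  0.    -1.233 -2.443] F [ 0.2 -0.2 -0.7] w 0.026
shift [-0.0106 -0.1157  0.0057] turnz(rad) -0.0488
scene 0.09 194 ((0.580704391002655, 0.10279060900211334), (0.061531174927949905, 0.05867146700620651), 8.27000617980957) 0.09413520960575242
scene 0.108 147 ((0.577105700969696, 0.10015419125556946), (0.03857077658176422, 0.05101846158504486), 45.95908737182617) 0.1140164955702662
scene 0.134 65 ((0.5787814259529114, 0.10417544841766357), (0.04624418914318085, 0.014041392132639885), 12.451152801513672) 0.13750876272411897
top 0.09 293 ((0.5795416235923767, 0.10657936334609985), (0.06224315986037254, 0.061948470771312714), 11.742679595947266) 0.09531386663638473
top 0.108 272 ((0.5779149532318115, 0.10608158260583878), (0.0487082414329052, 0.05102572217583656), 16.390541076660156) 0.11572761054649672
top 0.134 148 ((0.5800893306732178, 0.10665694624185562), (0.0502927228808403, 0.014146130532026291), 11.580867767333984) 0.13926270727902118
```

View pics/top11c.png

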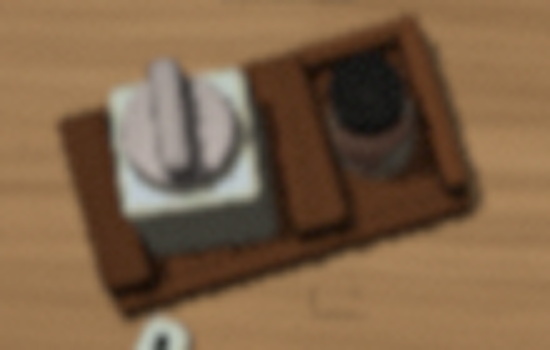

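In the top view the body yaw is 11.7° and the bar yaw 11.6°, so the cap is shut. The canister is within 2 mm of the bay's centre and the arm is clear. Last, I'll compare the other objects with the start and hand in.

```bash
python3 - <<'E'
from h import *
for f in('top0.png','top11.png'):
    im=cv2.cvtColor(cv2.imread('pics/'+f),cv2.COLOR_BGR2GRAY)
    if f=='top0.png': r=im; continue
    for n,(u0,u1,v0,v1) in dict(cup=(250,288,225,262),peeler=(174,212,204,280),spice=(230,258,148,184)).items():
        print(n,cv2.phaseCorrelate(np.float32(r[v0:v1,u0:u1]),np.float32(im[v0:v1,u0:u1])))
bot.hand_in()
E
```

```text
cup ((0.0514233867946281, 0.00456585058826775), 0.9860306958109141)
peeler ((0.05365567634983748, -0.030963483117339763), 0.9716469936072827)
spice ((0.0698774623539169, -0.06203526310569174), 0.9314444056263677)
the job is handed in; nothing more can be done
```

The canister is standing upright in the wide bay with its cap screwed shut, and I handed the job in after about 19.5 s. `hand_in` gives no verdict, so what follows is from my own checks.

- **Placing:** I gripped the canister by its sides and lowered it until the rack floor carried it, with contact at about 10 mm. I then opened the jaws and lifted away with the cap still about 2.3 rad open.
- **Closing the cap:** I held the grip bar and turned it clockwise about 2.58 rad in stages without letting go. About 0.14 rad of that was the canister turning in the bay's play. The moment then jumped from 0.16 to 0.94 N m, which I took as the hard stop.
- **Last checks:**
  - The cap bar is at 11.6° and the body at 11.7° in the top view, so the cap reads shut.
  - The canister is about 1–2 mm from the bay centre, and its height puts its underside on the rack floor.
  - The spice jar, cup and peeler shifted less than 0.1 pixel.
  - The gripper touches nothing.
- **Disagreement:** The scene camera gave noisier figures: bar about 12.5°, body about 8–10°, and heights 1–2 mm low. That is still under the 0.12 rad cap limit, and I relied on the top view.

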